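# Find the hidden catch and open the battery hatch

## Task

Open the battery hatch of the instrument unit on the desk. One of the four flush pads in a row in front of the hatch is its concealed catch: feel along them with a shut fingertip, press the one that gives fully in so that the hatch springs ajar, then push the hatch by its raised middle all the way open to its stop, away from the pads, and draw back. Only touch and push: leave the things standing around the unit where they are.

Things in the scene. Friction and masses are not known exactly. Their poses are not given: they have to be found in the camera images.
- unit: Grey metal instrument unit fixed to the desk, 280 (x) by 240 (y) by 75 mm high. Origin at the centre of its underside; z up. Its x axis points from the row of pads to the hatch, the way the hatch opens; y runs along the row. The top panel is 75 mm above the desk. Hatch guide rails stand 8 mm above it at y = +-92 to +-102, from x = -66 to 134 mm.
- pad1 (a point): Centre of the top face of the first pad of the row, at x = -105, y = -78 mm on the unit. The four pads look alike: plain aluminium squares of 44 mm in 46 mm pockets, their faces 2 mm below the panel (73 mm above the desk), 52 mm from centre to centre. Three are rigid blanks; one, different each time, is the catch. Which one cannot be seen.
- pad2 (a point): Centre of the top face of the second pad, x = -105, y = -26 mm on the unit.
- pad3 (a point): Centre of the top face of the third pad, x = -105, y = 26 mm on the unit.
- pad4 (a point): Centre of the top face of the fourth pad, x = -105, y = 78 mm on the unit.
- catch (a joint): How far the catch pad is pressed in: 0 out, 0.005 m fully in. It sinks against a spring (2 N at first, 4 N fully in) and springs back when let go. Pressed in by more than about 3.5 mm it frees the hatch.
- hatch (a joint): How far the hatch is open: 0 shut and locked, 0.065 m at its stop. Freed, it springs by itself to about 0.025 m within half a second and stays there; from there it slides on with a push of about 1 to 3 N and stays where it is left.
- hatch_wall (a point): On the hatch, moving with it: middle of the upright wall (facing the pads) of its raised middle, 6 mm below the wall's top edge. The hatch is an aluminium plate 120 by 180 mm, its top 79.5 mm above the desk, reaching 26 mm from this wall towards the pads; the raised middle is 90 (x) by 120 (y) mm, its top 91.5 mm above the desk.
- tape: Loose plastic tape core standing beside the unit, 90 mm across, 40 mm high, origin at the centre of its underside. Not to be moved.
- cell: Loose round battery cell standing beside the unit, 33 mm across, 61 mm high, origin at the centre of its underside. Not to be moved.
- jar: Loose small white jar with a black cap beside the unit, 52 mm across, 70 mm high, origin at the centre of its underside. Not to be moved.

How it is judged:
On the way, in this order (a step that is already met when the one before it is completed fails the run):
1. the catch is pressed and the hatch has sprung ajar (value of joint hatch above 0.012 m), for 0.1 s.
2. the hatch is pushed open to its stop (value of joint hatch above 0.058 m), for 0.1 s.
At the end, for the whole second after the job is handed in: The hatch is open to within 7 mm of its stop (more than 58 of 65 mm), the catch has sprung back out (within 1 mm), and the tape core, the cell and the jar are within 15 mm of where they began (value of joint hatch above 0.058 m and value of joint catch below 0.001 m and distance of each of tape, cell, jar from where it was at the start of the episode below 0.015 m); the robot touches nothing.
It fails at once if the tape core is moved, lifted or knocked (distance of tape from where it was at the start of the episode above 0.02 m or height (world z) of tape above 0.01 m).
It fails at once if the cell is moved, lifted or knocked over (distance of cell from where it was at the start of the episode above 0.02 m or height (world z) of cell above 0.01 m or angle between cell's own z axis and vertical above 0.5 rad).
It fails at once if the jar is moved, lifted or knocked over (distance of jar from where it was at the start of the episode above 0.02 m or height (world z) of jar above 0.01 m or angle between jar's own z axis and vertical above 0.5 rad).
It also fails if it takes over 48 s, if anything falls off the work surface, if the arm or the gripper's body presses on something with over 40 N, if the wrist force passes 120 N, or if a joint passes its speed limit or range.

## Robot

A 7-joint arm with a two-finger parallel gripper is mounted at the origin on the work surface. World frame = base frame: x ahead of the robot, y to its left, z up, the work surface at z = 0. Lengths are in m, angles in rad, forces in N, time in s.
With the tool pointing down it reaches from about 0.4 to 0.85 m from the base axis. Payload 10.4 kg.
Tool frame: the origin (TCP) lies between the finger pads; the fingertips stand 11 mm ahead of it and the grasp point (between the pads) lies 8 mm behind it (bot.tip_extent is the distance from the TCP to the fingertips, in m); z points along the fingers, y is the line along which they close (so a half turn about z gives the same grasp; the last joint's range is limited). The gripper opens to 87 mm and grips with 3 to 60 N. Pads are 19 mm wide; open, the fingers measure 117 mm over their backs; the gripper's body (75 mm by 190 mm) begins 51 mm behind the grasp point.
Start: joints at [1.101, 0.332, -0.065, 1.46, 0.022, 1.35, -0.088], TCP at [0.27, -0.564, 0.234] pointing down, gripper open.
Joint ranges: [-2.6, 2.6], [-0.5, 2.12], [-1.47, 1.34], [0.16, 2.42], [-1.27, 4.41], [0.06, 2.06], [-2.6, 2.6]. Speed limits (rad/s): [2.22, 2.22, 2.79, 2.79, 3.14, 3.14, 3.14].

## Interface

Orientations are given as a rotation vector (axis times angle).
In Python, from workcell import sensors, optics, job, bot gives the robot as it stands.
- The arm moves only by the tool step_arm, never from a script. Its arguments are lists of equal length, an entry for each row: "travel": the shift along the tool's x, y, z scaled (see below), a list of three; "angular": the turn, a rotation vector about the tool's x, y, z scaled (see below), a list of three. In form: {"travel": [[tx, ty, tz], ...], "angular": [[wx, wy, wz], ...]}. A call has 1 to 8 rows; each row shifts and turns the commanded pose from where the row before left it, along the tool's axes as they then stand; what a row does not reach is not made up. The controller multiplies each number of a shift by 0.025 m and each number of a turn by 0.1 rad. A row lasts 1/12 s, in which the tool goes at most 41.7 mm and 7.16 degrees, less where a joint would pass 70% of its speed; a pose out of reach is approached as far as the arm can. A call with a number of a shift or a turn outside -1 to 1 is refused whole. A call with a gripper value outside its range is refused whole. "gripper" is the gripper command: -1 is fully open, 1 is shut, values between are in proportion, set as the call begins (left out, the last holds). The fingers move at their own pace and stop on an object; the grip force is fixed at half the most. Time passes only in rows, so rows that do not move let the fingers close. It gives the time, the measured TCP pose, the force, the opening and the grip force at its end, in the units of the state.
- sensors.state(): the state, without advancing time (a new reading comes with each control period).
- optics.read_camera(name): name is "scene" or "top" or "wrist"; returns a dict with "image" (420x560x3 uint8, red, green, blue), "z_map" (420x560 float32, m along the optical axis (not along the pixel's ray), 0 where there is no reading), "intrinsics" (3x3 intrinsics, pixels), "R" (3x3) and "t" (3): a world point X has camera coordinates R X + t; the wrist camera has in their place "tool_from_camera" (4x4, takes a point from camera to tool coordinates, whose origin is the TCP and whose axes are the flange's). Camera axes: x right, y down, z forward; pixel columns grow to the right and rows downward; lengths in m; the calibration is good to about 2 mm. A picture is of the moment at which its call begins: read the wrist's pose just before it.
- job.sign_off(): hands the job in; it is judged then, once.
The state is a dict: "time_s": time; "qpos": joint angles; "dq": joint speeds; "tau": joint torques, N m; "eef_pos": TCP position; "ee_rot": TCP orientation; "contact_force": force on the tool from outside, world axes, zero at the start; "ft_torque": the same for the moment, N m; "grip_width": finger opening in m; "gripper_force": force on a finger pad.
Only numpy, scipy, OpenCV 4.12 (cv2) and the standard library are available. Lean on these libraries where they do the work, as an engineer would, in place of code of your own. Each camera call takes 0.05 s, during which the arm holds its last target. There are 200 camera calls.

## Working session

There is one attempt and no reset: what is moved stays moved. The work goes in short steps, Python scripts to look and compute and a tool call to move; the robot and the scene stay as the last step left them, time stands still between calls to the robot, and variables do not carry over. Pictures are saved under pics/ and viewed, at most 10 in all, crops included, and the job is handed in when it is done.

Besides the shell and the picture viewer there is one more tool, called after "Call:" as name(argument=value, ...), one argument or row to a line, values as JSON. step_arm: Moves the arm, as the interface text tells. Its arguments: {"type":"object","properties":{"travel":{"type":"array"},"angular":{"type":"array"},"gripper":{"type":"number"}},"required":["travel","angular"]}

```bash
mkdir -p pics; ls
python3 - <<'E'
from workcell import sensors, optics, job, bot
import cv2,numpy as np
s=sensors.state(); print({k:np.round(v,3) for k,v in s.items()}); print(bot.tip_extent)
ims=[]
for n in("top","scene"):
    c=optics.read_camera(n); np.savez(n+".npz",**c); 
    cv2.imwrite(f"pics/{n}.png",c["image"][:,:,::-1]); print(n,c["intrinsics"],c["R"],c["t"])
E
```

```text
pics
{'time_s': np.float64(0.0), 'qpos': array([ 1.101,  0.333, -0.065,  1.461,  0.022,  1.35 , -0.089]), 'dq': array([ 0.001,  0.002, -0.   ,  0.002,  0.001,  0.   , -0.   ]), 'tau': array([-1.0000e-03, -6.2327e+01,  2.4000e-02, -3.8990e+01, -6.1000e-02,
        4.0000e-02,  0.0000e+00]), 'eef_pos': array([ 0.27 , -0.563,  0.233]), 'ee_rot': array([-3.062e+00, -6.960e-01,  1.000e-03]), 'contact_force': array([-1.254,  0.967,  0.518]), 'ft_torque': array([-0.023, -0.063,  0.011]), 'gripper_force': np.float64(0.0), 'grip_width': np.float64(0.087)}
0.011
top [[447.22637098   0.         278.4047327 ]
 [  0.         447.22637098 200.41429325]
 [  0.           0.           1.        ]] [[-7.58417931e-03 -9.99971043e-01 -6.27285550e-04]
 [-9.86134440e-01  7.58322829e-03 -1.65775031e-01]
 [ 1.65774987e-01 -6.38679672e-04 -9.86163397e-01]] [0.02998046 0.6301981  0.92498178]
scene [[536.39952326   0.         276.49993093]
 [  0.         536.39952326 211.69363815]
 [  0.           0.           1.        ]] [[-0.29287835  0.95614664 -0.00242618]
 [ 0.79738636  0.24284649 -0.55244962]
 [-0.52763365 -0.16373514 -0.83354276]] [ 0.14852818 -0.43553282  1.32125038]
```

View pics/top.png

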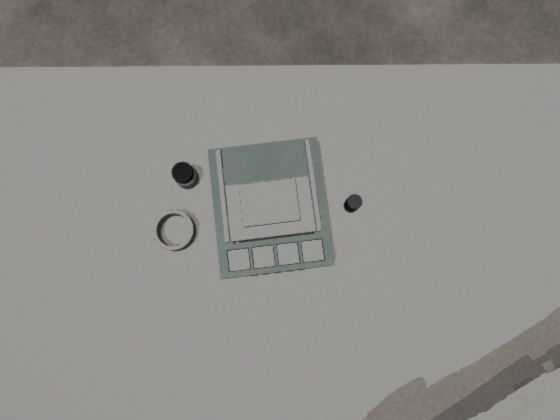

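View pics/scene.png

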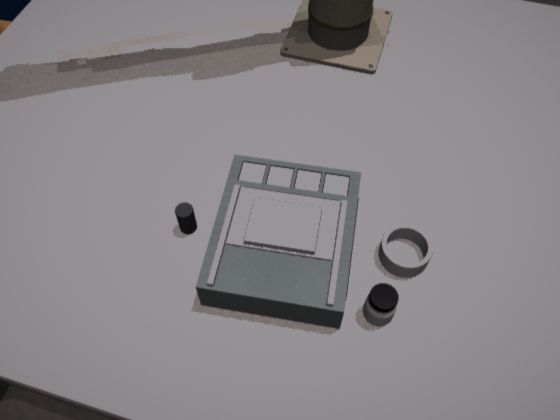

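The top view shows the pads at about (239,260), (263,257), (288,254) and (312,251), with the hatch above them. The jar (184,174), tape (176,230) and cell (353,203) all stand beside the unit. Unit x points up in the image (world +x), so pad1 is the rightmost pad.

```bash
cat > h.py <<'E'
import cv2,numpy as np
def ray(c,uv,z):
    K,R,t=c["intrinsics"],c["R"],c["t"]; d=R.T@np.linalg.inv(K)@np.array([*uv,1.]); o=-R.T@t
    return o+d*(z-o[2])/d[2]
def pads(c,seeds):
    hsv=cv2.cvtColor(c["image"],cv2.COLOR_RGB2HSV); g=cv2.cvtColor(c["image"],cv2.COLOR_RGB2GRAY); out=[]
    for u,v in seeds:
        w=g[v-17:v+18,u-17:u+18]; 
        th=(float(g[v-3:v+4,u-3:u+4].mean())+float(np.percentile(w,15)))/2
        m=(w>th).astype(np.uint8); n,l,s,ce=cv2.connectedComponentsWithStats(m,connectivity=4)
        k=l[17,17]; out.append((ce[k]+[u-17,v-17],s[k,4]))
    return out
E
python3 - <<'E'
from h import *
loc=np.array([[-.105,-.078],[-.105,-.026],[-.105,.026],[-.105,.078]])
for n,s in(("top",[(312,251),(288,254),(263,257),(239,260)]),("scene",[(253,173),(281,177),(308,181),(336,185)])):
    c=dict(np.load(n+".npz")); P=[]
    for (ce,a) in pads(c,s):
        X=ray(c,ce,.073); P.append(X[:2]); print(n,ce.round(1),a,X.round(4),"depth",c["z_map"][int(ce[1]),int(ce[0])],(c["R"]@X+c["t"])[2].round(4))
    P=np.array(P); d=P[3]-P[0]; th=np.arctan2(-d[0],d[1]); Rm=np.array([[np.cos(th),-np.sin(th)],[np.sin(th),np.cos(th)]])
    o=P.mean(0)-Rm@loc.mean(0); print("spacing",np.linalg.norm(np.diff(P,axis=0),axis=1),"yaw",th,"origin",o)
    print("wall pred closed?", )
    # hatch top edge via depth heights
    K,R,t=c["intrinsics"],c["R"],c["t"]
    v,u=np.mgrid[0:420,0:560]; z=c["z_map"]; pc=np.stack([(u-K[0,2])/K[0,0]*z,(v-K[1,2])/K[1,1]*z,z],-1)
    W=(pc-t)@R; L=(W[...,:2]-o)@Rm
    inr=(abs(L[...,0])<.14)&(abs(L[...,1])<.03)&(z>0)
    for x in np.arange(-.14,.14,.008):
        q=inr&(abs(L[...,0]-x)<.004); print(round(x,3),W[...,2][q].mean().round(4),end="; ")
    print()
E
```

```text
top [312.2 250.3] 411 [ 0.5202 -0.045   0.073 ] depth 0.93988204 0.9392
top [287.6 253.4] 411 [0.5141 0.0067 0.073 ] depth 0.938767 0.9382
top [263.1 256.4] 414 [0.5082 0.0582 0.073 ] depth 0.9385771 0.9372
top [238.4 259.4] 412 [0.5023 0.1098 0.073 ] depth 0.93973994 0.9362
spacing [0.05205283 0.05176473 0.05196173] yaw 0.11474288751236113 origin [0.61551339 0.04445231]
wall pred closed?
-0.14 0.0683; -0.132 0.0745; -0.124 0.0664; -0.116 0.0719; -0.108 0.0709; -0.1 0.0716; -0.092 0.0721; -0.084 0.0703; -0.076 0.0745; -0.068 0.0626; -0.06 0.0746; -0.052 0.079; -0.044 0.0788; -0.036 0.0895; -0.028 0.0912; -0.02 0.0911; -0.012 0.0911; -0.004 0.0913; 0.004 0.0911; 0.012 0.0914; 0.02 0.0909; 0.028 0.0909; 0.036 0.091; 0.044 0.0912; 0.052 0.0848; 0.06 0.0745; 0.068 0.0746; 0.076 0.0746; 0.084 0.0743; 0.092 0.0745; 0.1 0.0745; 0.108 0.0745; 0.116 0.0742; 0.124 0.0748; 0.132 0.0744; 
scene [252.1 172.4] 419 [ 0.5187 -0.0436  0.073 ] depth 0.99463755 0.9938
scene [279.6 176.4] 428 [0.5128 0.008  0.073 ] depth 0.9896002 0.9885
scene [307.5 180.4] 436 [0.5068 0.0596 0.073 ] depth 0.9826805 0.9832
scene [335.8 184.5] 437 [0.5008 0.1112 0.073 ] depth 0.9789047 0.9779
spacing [0.05194836 0.05192858 0.05202011] yaw 0.11517004061156294 origin [0.6141024  0.04584724]
wall pred closed?
-0.14 0.0757; -0.132 0.0752; -0.124 0.074; -0.116 0.0738; -0.108 0.0737; -0.1 0.0739; -0.092 0.0738; -0.084 0.0748; -0.076 0.076; -0.068 0.0776; -0.06 0.08; -0.052 0.0801; -0.044 0.083; -0.036 0.0923; -0.028 0.0923; -0.02 0.0922; -0.012 0.0923; -0.004 0.0924; 0.004 0.0922; 0.012 0.0921; 0.02 0.0923; 0.028 0.0922; 0.036 0.0924; 0.044 0.0921; 0.052 0.0831; 0.06 0.0755; 0.068 0.0759; 0.076 0.0758; 0.084 0.0757; 0.092 0.0754; 0.1 0.0757; 0.108 0.0757; 0.116 0.0757; 0.124 0.0757; 0.132 0.0755;
```

Call:
step_arm(
  travel=[
    [0,0,0],
    [0,0,0],
    [0,0,0],
    [0,0,0],
    [0,0,0],
  ],
  angular=[
    [0,0,0.83],
    [0,0,0.83],
    [0,0,0.83],
    [0,0,0.83],
    [0,0,0],
  ],
  gripper=1,
)

```text
time_s: 0.52
eef_pos: [0.27, -0.5635, 0.2331]
ee_rot: [-3.136, -0.174, 0.001]
contact_force: [0.1, -0.7, 0.2]
grip_width: 0.0617
gripper_force: 0.0
```

```bash
cat > go.py <<'E'
import sys,numpy as np
from workcell import sensors
from scipy.spatial.transform import Rotation as Rn
O=np.array([.6148,.0451]);th=.115
lx,ly,z=map(float,sys.argv[1:4]) # unit-frame x,y and TCP z
c,s=np.cos(th),np.sin(th); st=sensors.state()
T=np.array([*(O+np.array([[c,-s],[s,c]])@[lx,ly]),z]); R=Rn.from_rotvec(st["ee_rot"])
print("tool x",R.as_matrix()[:,0].round(3),"yaw err",round(np.arctan2(*R.as_matrix()[1::-1,0])-th,4),"delta rows",(R.inv().apply(T-st["eef_pos"])/.025).round(3),"pos",st["eef_pos"].round(4),"F",st["contact_force"].round(2),"w",st["grip_width"].round(4),"t",st["time_s"])
E
python3 go.py -.105 -.078 .11
```

```text
Traceback (most recent call last):
  File "go.py", line 8, in <module>
    print("tool x",R.as_matrix()[:,0].round(3),"yaw err",round(np.arctan2(*R.as_matrix()[1::-1,0])-th,4),"delta rows",(R.inv().apply(T-st["eef_pos"])/.025).round(3),"pos",st["eef_pos"].round(4),"F",st["contact_force"].round(2),"w",st["grip_width"].round(4),"t",st["time_s"])
                                                                                                                                                                                                                                       ^^^^^^^^^^^^^^^^^^^^^^
AttributeError: 'float' object has no attribute 'round'
```

```bash
sed -i 's/st\["grip_width"\].round(4)/st["grip_width"]/' go.py; python3 go.py -.105 -.078 .11
```

```text
tool x [ 0.994  0.111 -0.   ] yaw err -0.0041 delta rows [ 12.216 -19.527   4.933] pos [ 0.27   -0.5635  0.2331] F [ 0.15 -0.66  0.17] w 0.06174783232007818 t 0.5167
```

Call:
step_arm(
  travel=[
    [0.5,-0.8,0],
    [0.5,-0.8,0],
    [0.5,-0.8,0],
    [0.5,-0.8,0],
    [0.5,-0.8,0],
    [0.5,-0.8,0],
    [0.5,-0.8,0],
    [0.5,-0.8,0],
  ],
  angular=[
    [0,0,0],
    [0,0,0],
    [0,0,0],
    [0,0,0],
    [0,0,0],
    [0,0,0],
    [0,0,0],
    [0,0,0],
  ],
)

```text
time_s: 1.18
eef_pos: [0.3513, -0.3921, 0.2334]
ee_rot: [-3.136, -0.185, 0.0]
contact_force: [-0.6, -0.0, 1.0]
grip_width: 0.0086
gripper_force: 0.0
```

Call:
step_arm(
  travel=[
    [0.5,-0.8,0],
    [0.5,-0.8,0],
    [0.5,-0.8,0],
    [0.5,-0.8,0],
    [0.5,-0.8,0],
    [0.5,-0.8,0],
    [0.5,-0.8,0],
    [0.5,-0.8,0],
  ],
  angular=[
    [0,0,0],
    [0,0,0],
    [0,0,0],
    [0,0,0],
    [0,0,0],
    [0,0,0],
    [0,0,0],
    [0,0,0],
  ],
)

```text
time_s: 1.85
eef_pos: [0.4323, -0.2217, 0.2335]
ee_rot: [3.136, 0.185, -0.0]
contact_force: [0.4, -0.7, -0.0]
grip_width: 0.0006
gripper_force: 0.0
```

Call:
step_arm(
  travel=[
    [0.5,-0.8,0],
    [0.5,-0.8,0],
    [0.5,-0.8,0],
    [0.5,-0.8,0],
    [0.5,-0.8,0],
    [0.5,-0.8,0],
    [0.5,-0.8,0],
    [0,0,0],
  ],
  angular=[
    [0,0,0],
    [0,0,0],
    [0,0,0],
    [0,0,0],
    [0,0,0],
    [0,0,0],
    [0,0,0],
    [0,0,0],
  ],
)

```text
time_s: 2.52
eef_pos: [0.5042, -0.0688, 0.2335]
ee_rot: [-3.134, -0.194, -0.001]
contact_force: [-0.4, 1.5, 0.3]
grip_width: 0.0001
gripper_force: 0.0
```

```bash
python3 go.py -.105 -.078 .095
```

```text
tool x [0.992 0.124 0.001] yaw err 0.0089 delta rows [ 0.719 -0.882  5.544] pos [ 0.5042 -0.0688  0.2335] F [-0.38  1.51  0.32] w 0.0001400364357059101 t 2.5167
```

Call:
step_arm(
  travel=[
    [0.7,-0.9,0],
    [0,0,0.9],
    [0,0,0.9],
    [0,0,0.9],
    [0,0,0.9],
    [0,0,0.9],
    [0,0,0.9],
    [0,0,0],
  ],
  angular=[
    [0,0,0],
    [0,0,0],
    [0,0,0],
    [0,0,0],
    [0,0,0],
    [0,0,0],
    [0,0,0],
    [0,0,0],
  ],
)

```text
time_s: 3.18
eef_pos: [0.5149, -0.0497, 0.0945]
ee_rot: [-3.135, -0.184, 0.01]
contact_force: [0.3, 0.0, -1.4]
grip_width: 0.0002
gripper_force: 0.0
```

```bash
python3 go.py -.105 -.078 .084
```

```text
tool x [ 0.993  0.117 -0.006] yaw err 0.0022 delta rows [ 0.206 -0.186  0.418] pos [ 0.5149 -0.0497  0.0945] F [ 0.33  0.03 -1.37] w 0.00022933455499374734 t 3.1833
```

Call:
step_arm(
  travel=[
    [0.2,-0.2,0.3],
    [0,0,0],
    [0,0,0.08],
    [0,0,0],
  ],
  angular=[
    [0,0,0],
    [0,0,0],
    [0,0,0],
    [0,0,0],
  ],
)

```text
time_s: 3.52
eef_pos: [0.5228, -0.0438, 0.0898]
ee_rot: [3.136, 0.181, 0.002]
contact_force: [0.1, 0.2, 0.2]
grip_width: 0.0008
gripper_force: 0.0
```

Call:
step_arm(
  travel=[
    [0,0,0.08],
    [0,0,0],
  ],
  angular=[
    [0,0,0],
    [0,0,0],
  ],
)

```text
time_s: 3.68
eef_pos: [0.5224, -0.044, 0.0874]
ee_rot: [3.136, 0.18, 0.001]
contact_force: [0.2, -0.6, -0.3]
grip_width: 0.0004
gripper_force: 0.0
```

Call:
step_arm(
  travel=[
    [0,0,0.08],
    [0,0,0],
  ],
  angular=[
    [0,0,0],
    [0,0,0],
  ],
)

```text
time_s: 3.85
eef_pos: [0.5221, -0.044, 0.0849]
ee_rot: [3.136, 0.18, -0.0]
contact_force: [-1.2, -0.4, 0.7]
grip_width: 0.0005
gripper_force: 0.0
```

Call:
step_arm(
  travel=[
    [0,0,0.08],
    [0,0,0],
    [0,0,0],
  ],
  angular=[
    [0,0,0],
    [0,0,0],
    [0,0,0],
  ],
)

```text
time_s: 4.1
eef_pos: [0.5223, -0.044, 0.0844]
ee_rot: [3.136, 0.18, 0.0]
contact_force: [-7.3, -1.3, 15.5]
grip_width: 0.0006
gripper_force: 8.2
```

Call:
step_arm(
  travel=[
    [0,0,0.06],
    [0,0,0],
    [0,0,0],
  ],
  angular=[
    [0,0,0],
    [0,0,0],
    [0,0,0],
  ],
)

```text
time_s: 4.35
eef_pos: [0.5224, -0.0439, 0.0843]
ee_rot: [3.135, 0.18, 0.0]
contact_force: [-14.7, 1.3, 33.8]
grip_width: 0.0007
gripper_force: 16.6
```

Pad1 is rigid: 34 N with no sinking, with contact at TCP z = 84.4 mm. Next is pad2.

Call:
step_arm(
  travel=[
    [0,0,-0.5],
    [-0.1,-0.7,0],
    [0,-0.7,0],
    [0,-0.7,0],
    [0,0,0],
    [0,0,0],
  ],
  angular=[
    [0,0,0],
    [0,0,0],
    [0,0,0],
    [0,0,0],
    [0,0,0],
    [0,0,0],
  ],
)

```text
time_s: 4.85
eef_pos: [0.5137, 0.0087, 0.0942]
ee_rot: [3.136, 0.183, 0.001]
contact_force: [-0.1, -1.2, 0.1]
grip_width: 0.0006
gripper_force: 0.0
```

```bash
python3 go.py -.105 -.026 .0844
```

```text
tool x [0.993 0.116 0.   ] yaw err 0.0017 delta rows [-0.017  0.059  0.393] pos [0.5137 0.0087 0.0942] F [-0.13 -1.24  0.11] w 0.0005531020868381761 t 4.85
```

Now I'll go down to about 2 mm below contact. A blank would read about 20 N and the catch about 3 N.

Call:
step_arm(
  travel=[
    [0,0,0.3],
    [0,0,0.09],
    [0,0,0.08],
    [0,0,0],
    [0,0,0],
  ],
  angular=[
    [0,0,0],
    [0,0,0],
    [0,0,0],
    [0,0,0],
    [0,0,0],
  ],
)

```text
time_s: 5.27
eef_pos: [0.514, 0.007, 0.0843]
ee_rot: [3.135, 0.178, 0.0]
contact_force: [-13.2, -0.6, 32.8]
grip_width: 0.0004
gripper_force: 16.2
```

Pad2 is rigid as well (33 N at 84.3 mm). Next is pad3.

Call:
step_arm(
  travel=[
    [0,0,-0.5],
    [0,-0.7,0],
    [0,-0.7,0],
    [0,-0.7,0],
    [0,0,0],
    [0,0,0],
  ],
  angular=[
    [0,0,0],
    [0,0,0],
    [0,0,0],
    [0,0,0],
    [0,0,0],
    [0,0,0],
  ],
)

```text
time_s: 5.77
eef_pos: [0.5076, 0.0601, 0.0944]
ee_rot: [3.136, 0.181, -0.001]
contact_force: [-0.5, -0.9, 0.3]
grip_width: 0.0006
gripper_force: 0.0
```

```bash
python3 go.py -.105 .026 .0844
```

```text
tool x [ 0.993  0.115 -0.   ] yaw err 0.0005 delta rows [-0.007  0.047  0.4  ] pos [0.5076 0.0601 0.0944] F [-0.48 -0.94  0.32] w 0.0005666588484082665 t 5.7667
```

Call:
step_arm(
  travel=[
    [0,0,0.3],
    [0,0,0.09],
    [0,0,0.07],
    [0,0,0],
    [0,0,0],
  ],
  angular=[
    [0,0,0],
    [0,0,0],
    [0,0,0],
    [0,0,0],
    [0,0,0],
  ],
)

```text
time_s: 6.18
eef_pos: [0.5077, 0.0586, 0.0844]
ee_rot: [3.135, 0.177, -0.001]
contact_force: [-9.8, -3.1, 23.4]
grip_width: 0.0004
gripper_force: 11.6
```

Pad3 is rigid (23 N at 84.4 mm), so pad4 has to be the catch.

Call:
step_arm(
  travel=[
    [0,0,-0.5],
    [0,-0.7,0],
    [0,-0.7,0],
    [0,-0.7,0],
    [0,0,0],
    [0,0,0],
  ],
  angular=[
    [0,0,0],
    [0,0,0],
    [0,0,0],
    [0,0,0],
    [0,0,0],
    [0,0,0],
  ],
)

```text
time_s: 6.68
eef_pos: [0.5016, 0.1122, 0.0955]
ee_rot: [3.136, 0.181, -0.001]
contact_force: [-1.0, 0.1, -0.5]
grip_width: 0.0001
gripper_force: 0.0
```

Call:
step_arm(
  travel=[
    [0,0,0.3],
    [0,0,0.09],
    [0,0,0.07],
    [0,0,0],
    [0,0,0],
  ],
  angular=[
    [0,0,0],
    [0,0,0],
    [0,0,0],
    [0,0,0],
    [0,0,0],
  ],
)

```text
time_s: 7.1
eef_pos: [0.5017, 0.1117, 0.0841]
ee_rot: [3.136, 0.179, -0.0]
contact_force: [-0.5, -1.3, 0.8]
grip_width: 0.0002
gripper_force: 0.6
```

Call:
step_arm(
  travel=[
    [0,0,0.1],
    [0,0,0.08],
    [0,0,0],
    [0,0,0],
  ],
  angular=[
    [0,0,0],
    [0,0,0],
    [0,0,0],
    [0,0,0],
  ],
)

```text
time_s: 7.43
eef_pos: [0.5019, 0.1121, 0.0799]
ee_rot: [3.136, 0.18, 0.001]
contact_force: [0.3, -2.4, 3.6]
grip_width: 0.0005
gripper_force: 1.8
```

It gives at 3.6 N and has sunk about 4.5 mm. I'll press slightly further, hold, lift and look.

Call:
step_arm(
  travel=[
    [0,0,0.06],
    [0,0,0],
    [0,0,0],
    [0,0,0],
    [0,0,0],
    [0,0,0],
    [0,0,0],
  ],
  angular=[
    [0,0,0],
    [0,0,0],
    [0,0,0],
    [0,0,0],
    [0,0,0],
    [0,0,0],
    [0,0,0],
  ],
)

```text
time_s: 8.02
eef_pos: [0.5021, 0.1122, 0.0793]
ee_rot: [3.136, 0.18, 0.002]
contact_force: [-3.8, -3.4, 13.2]
grip_width: 0.0003
gripper_force: 7.0
```

Call:
step_arm(
  travel=[
    [0,0,-1],
    [0,0,-0.5],
    [0,0,0],
    [0,0,0],
  ],
  angular=[
    [0,0,0],
    [0,0,0],
    [0,0,0],
    [0,0,0],
  ],
)

```text
time_s: 8.35
eef_pos: [0.5021, 0.1126, 0.1162]
ee_rot: [-3.136, -0.18, -0.003]
contact_force: [0.3, 0.2, -0.4]
grip_width: 0.0005
gripper_force: 0.0
```

```bash
cat > wall.py <<'E'
from h import *
from workcell import optics
O=np.array([.6148,.0451]);th=.115
Rm=np.array([[np.cos(th),-np.sin(th)],[np.sin(th),np.cos(th)]])
import sys
for n in("top","scene"):
    c=optics.read_camera(n); cv2.imwrite(f"pics/{n}{sys.argv[1]}.png",c["image"][:,:,::-1])
    K,R,t=c["intrinsics"],c["R"],c["t"]; v,u=np.mgrid[0:420,0:560]; z=c["z_map"]
    pc=np.stack([(u-K[0,2])/K[0,0]*z,(v-K[1,2])/K[1,1]*z,z],-1); W=(pc-t)@R; L=(W[...,:2]-O)@Rm
    m=(abs(L[...,0])<.14)&(abs(L[...,1])<.04)&(W[...,2]>.087)&(W[...,2]<.097)&(z>0)
    print(n,"raised middle local x range",np.percentile(L[...,0][m],[1,99]).round(4),m.sum())
E
python3 wall.py b; python3 go.py -.06 0 .12
```

```text
top raised middle local x range [-0.0144  0.074 ] 1579
scene raised middle local x range [-0.0146  0.0741] 2252
tool x [ 0.993  0.115 -0.001] yaw err -0.0001 delta rows [ 1.804  3.189 -0.198] pos [0.5013 0.1123 0.1151] F [ 0.8  -0.27  0.01] w 0.0005209951071088002 t 8.45
```

The hatch has sprung ajar: its wall is now at unit x = -14.5 mm, against -39 mm before. I'll move above the plate in front of the wall.

Call:
step_arm(
  travel=[
    [0.6,0.8,0],
    [0.6,0.8,0],
    [0.6,0.8,0],
    [0.6,0.8,0],
    [0.3,0,0],
    [0,0,0],
    [0,0,0],
  ],
  angular=[
    [0,0,0],
    [0,0,0],
    [0,0,0],
    [0,0,0],
    [0,0,0],
    [0,0,0],
    [0,0,0],
  ],
)

```text
time_s: 9.03
eef_pos: [0.5772, 0.0414, 0.1148]
ee_rot: [-3.136, -0.181, 0.003]
contact_force: [-0.5, 0.8, -1.2]
grip_width: 0.0003
gripper_force: 0.0
```

```bash
python3 go.py -.033 0 .0955
```

```text
tool x [ 0.993  0.115 -0.002] yaw err 0.0004 delta rows [0.193 0.027 0.771] pos [0.5772 0.0414 0.1148] F [-0.49  0.81 -1.21] w 0.0003307654437607989 t 9.0333
```

Call:
step_arm(
  travel=[
    [0,0,0.4],
    [0,0,0.37],
    [0,0,0],
    [0,0,0],
  ],
  angular=[
    [0,0,0],
    [0,0,0],
    [0,0,0],
    [0,0,0],
  ],
)

```text
time_s: 9.37
eef_pos: [0.5768, 0.0409, 0.0955]
ee_rot: [3.136, 0.182, -0.003]
contact_force: [0.3, -0.3, -0.1]
grip_width: 0.0004
gripper_force: 0.0
```

Call:
step_arm(
  travel=[
    [0.2,0,0],
    [0.2,0,0],
    [0.2,0,0],
    [0.2,0,0],
    [0.2,0,0],
    [0.2,0,0],
    [0,0,0],
  ],
  angular=[
    [0,0,0],
    [0,0,0],
    [0,0,0],
    [0,0,0],
    [0,0,0],
    [0,0,0],
    [0,0,0],
  ],
)

```text
time_s: 9.95
eef_pos: [0.6087, 0.0442, 0.0965]
ee_rot: [-3.136, -0.18, -0.001]
contact_force: [-0.8, -0.4, 0.3]
grip_width: 0.0002
gripper_force: 0.0
```

```bash
python3 go.py .017 0 .0955
```

```text
tool x [0.993 0.114 0.001] yaw err -0.0003 delta rows [ 0.927 -0.01   0.042] pos [0.6087 0.0442 0.0965] F [-0.83 -0.37  0.26] w 0.0001779369133546113 t 9.95
```

Call:
step_arm(
  travel=[
    [0.2,0,0],
    [0.2,0,0],
    [0.2,0,0],
    [0.15,0,0],
    [0.1,0,0],
    [0,0,0],
    [0,0,0],
  ],
  angular=[
    [0,0,0],
    [0,0,0],
    [0,0,0],
    [0,0,0],
    [0,0,0],
    [0,0,0],
    [0,0,0],
  ],
)

```text
time_s: 10.53
eef_pos: [0.6292, 0.0464, 0.0966]
ee_rot: [3.136, 0.18, 0.001]
contact_force: [-0.1, -0.5, -0.5]
grip_width: 0.0003
gripper_force: 0.0
```

```bash
python3 go.py .017 0 .0955
```

```text
tool x [0.993 0.115 0.001] yaw err -0.0002 delta rows [ 0.103 -0.013  0.044] pos [0.6292 0.0464 0.0966] F [-0.09 -0.48 -0.46] w 0.00034204858558934103 t 10.5333
```

Call:
step_arm(
  travel=[
    [0.1,0,0],
    [0.1,0,0],
    [0,0,0],
    [0,0,0],
  ],
  angular=[
    [0,0,0],
    [0,0,0],
    [0,0,0],
    [0,0,0],
  ],
)

```text
time_s: 10.87
eef_pos: [0.6302, 0.0465, 0.0963]
ee_rot: [3.135, 0.18, -0.013]
contact_force: [-19.3, -3.1, 12.7]
grip_width: 0.0007
gripper_force: 10.0
```

```bash
python3 go.py .017 0 .0955; python3 wall.py c
```

```text
tool x [ 0.993  0.115 -0.008] yaw err -0.0001 delta rows [ 0.06  -0.014  0.03 ] pos [0.6302 0.0465 0.0963] F [-19.27  -3.07  12.65] w 0.000684121627832104 t 10.8667Traceback (most recent call last):
  File "wall.py", line 11, in <module>
    print(n,"raised middle local x range",np.percentile(L[...,0][m],[1,99]).round(4),m.sum())
                                          ~~~~~~~~~~~~~^^^^^^^^^^^^^^^^^^^^
    return _quantile_unchecked(
        a, q, axis, out, overwrite_input, method, keepdims, weights)
    return _ureduce(a,
                    func=_quantile_ureduce_func,
    ...<5 lines>...
                    overwrite_input=overwrite_input,
                    method=method)
    r = func(a, **kwargs)
    result = _quantile(arr,
                       quantiles=q,
    ...<2 lines>...
                       out=out,
                       weights=wgt)
    slices_having_nans = np.isnan(arr[-1, ...])
                                  ~~~^^^^^^^^^
IndexError: index -1 is out of bounds for axis 0 with size 0
```

The push meets 19 N at TCP unit x = 15.5 mm, which puts the wall at 25 mm. That matches the expected stop (26 mm). I'll draw back, lift clear and verify.

Call:
step_arm(
  travel=[
    [-0.3,0,0],
    [-0.6,0,-0.2],
    [-0.4,0,-1],
    [0,0,-1],
    [0,0,-1],
    [-1,0,-1],
    [-1,0,0],
    [-1,0,0],
  ],
  angular=[
    [0,0,0],
    [0,0,0],
    [0,0,0],
    [0,0,0],
    [0,0,0],
    [0,0,0],
    [0,0,0],
    [0,0,0],
  ],
)

```text
time_s: 11.58
eef_pos: [0.5271, 0.0349, 0.2032]
ee_rot: [3.136, 0.18, 0.006]
contact_force: [0.2, 0.1, 0.7]
grip_width: 0.0004
gripper_force: 0.0
```

Call:
step_arm(
  travel=[
    [-1,0,0],
    [0,1,0],
    [0,1,0],
    [0,1,0],
    [0,1,0],
    [0,1,0],
    [0,1,0],
    [0,0,0],
  ],
  angular=[
    [0,0,0],
    [0,0,0],
    [0,0,0],
    [0,0,0],
    [0,0,0],
    [0,0,0],
    [0,0,0],
    [0,0,0],
  ],
)

```text
time_s: 12.25
eef_pos: [0.5192, -0.1231, 0.2015]
ee_rot: [3.135, 0.17, 0.001]
contact_force: [-1.0, -0.2, -0.1]
grip_width: 0.0005
gripper_force: 0.0
```

```bash
sed -i 's/    print(n/    if m.any(): print(n/' wall.py; python3 wall.py d; python3 go.py 0 0 .1
```

```text
top raised middle local x range [0.0261 0.1145] 1556
scene raised middle local x range [0.0258 0.1147] 2432
tool x [0.994 0.113 0.   ] yaw err -0.0022 delta rows [ 4.527 -6.051  4.064] pos [ 0.5193 -0.118   0.2016] F [-0.17  0.27 -0.46] w 0.000299352650566848 t 12.35
```

View pics/scened.png

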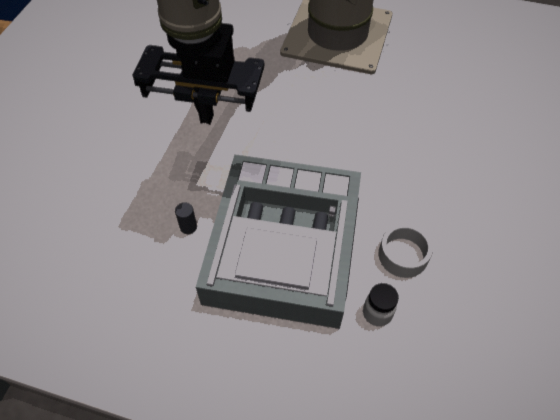

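The hatch is open, with its wall at unit x = 26 mm, about 65 mm from shut. The battery bay shows at (290,215). The cell (186,218), tape (405,250) and jar (381,303) stand where they were, and the arm is clear.

```bash
python3 -c "
from workcell import job; print(job.sign_off())"
```

```text
the job is handed in; nothing more can be done
None
```

The hatch is open to its stop: pad4 was the catch, the tape core, cell and jar look unmoved in the final picture, the arm is clear, and the job is handed in (no verdict was returned).

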